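Stow the pry bar in the spring clip of the sloping tool rack

TASK

Put the pry bar away on the sloping tool rack: lay its straight shank across the open fork and the spring clip beside it and press it down past the clip's sprung jaw until the bar sits fully home in both forks, lying straight with its middle about midway between them, and the jaw has snapped shut over it. Press no harder than a firm thumb would and stop once it is home, and leave the tin, the wood block and the brush where they are.

Things in the scene. Friction and masses are not known exactly. Their poses are not given: they have to be found in the camera images.
- bar: Dark steel pry bar, 0.42 kg, loose on the bench. Straight round shank 18 mm thick, 132 mm long; at one end a hook whose claw bends 52 mm sideways, at the other a 29 mm flat chisel tip; 193 mm overall. Origin: on the shank's axis at its middle, 9 mm above the bench; x along the shank to the hook, y level towards the claw. Centre of mass about 12 mm from the origin towards the hook. The hook may end on either side.
- panel: Sloping panel (300 mm wide) of a fixed bench-top tool rack of wood boards, 35 degrees from level, its low front towards the robot's left (+y). Origin on its face under the middle of the two steel forks; x up the slope, y level along the rack, z square off the face. Open fork centred at y = -45 mm, spring clip at y = +45 mm, both 22 mm wide along y, on one carriage.
- ledge (a point): Middle of the outer lower edge of the rack's tool ledge (axes as panel): a board 18 mm thick along the rack's whole width, standing 88 mm off the panel, its lower face at x = +65 mm. Chisels stand in it. A gripper pointing straight down at the forks strikes it; one pointing square to the panel passes clear.
- jaw (a joint): Sprung jaw of the clip, rad: 0 shut, up to 1.15 as it is pushed down and in; the bar opens it to 0.7 to 1.1 in passing. It slopes across the mouth from its hinge on the uphill prong (x = 18 mm) to its tip at x = 1 mm, 17 mm above the seated bar's axis, and takes 5 to 18 N to press past. It snaps shut, back to 0, only when the bar is within about 2 mm of its seat.
- seat_low (a point): The seated bar's middle if the forks' carriage stood lowest (axes as panel): z = 36 mm, x = 0. It is clamped at an unknown height 0 to 18 mm above that, so the true seat is at z = 36 to 54 mm: feel for it, and keep the bar's force on the forks below 60 N. Fork floors 9 mm below the seated axis, cross-piece 23 to 28 mm below it. The bar's axis has room from x = -1 to +3 mm, in the mouths to +5.
- lip_low (a point): Top of the bent-out lip of the clip's downhill prong, carriage lowest: x = -20, y = 45, z = 78 mm in the panel's frame; add the unknown 0 to 18 mm to z. The open fork's lips end 16 mm lower. Inner faces of the downhill prongs x = -10 mm, of the open fork's uphill prong +12 mm. A bar laid on the shut jaw has its axis 29 mm above home.
- tin: Bystander: closed stain tin, 84 mm across, 100 mm high, standing; origin at the middle of its foot.
- block: Bystander: wood block 95 x 75 x 45 mm; origin at the middle of its underside.
- brush: Bystander: paint brush 200 mm long, lying on the bench, x along it.
There are look-alikes about, which are no part of the job. What is shaped like the bar but purple is not meant.

How it is judged (in metres and radians):
On the way:
1. the bar, its middle about midway between the forks, has pushed the sprung jaw open (value of joint jaw above 0.4 rad and contact force between bar and panel above 0.5 N and x of bar in the frame of panel between -0.02 and 0.02 m and y of bar in the frame of panel between -0.03 and 0.03 m), for 0.02 s.
At the end, for the whole second after the job is handed in: The bar lies home in both forks: in the panel's frame its middle is at x from -5 to +7 mm, y within 14 mm of 0 and z from 32 to 58 mm, parallel to the panel's y axis within 0.06 rad; the jaw is shut (under 0.10 rad) and the bar is at rest (x of bar in the frame of panel between -0.005 and 0.007 m and y of bar in the frame of panel between -0.014 and 0.014 m and z of bar in the frame of panel between 0.032 and 0.058 m and angle between the x axis of bar and the y axis of panel, either way round below 0.06 rad and value of joint jaw below 0.1 rad and linear speed of bar below 0.02 m/s); the robot touches nothing.
It fails at once if the bar is rammed into the forks or the rack (contact force over 60 N) (contact force between bar and panel above 60 N).
It fails at once if the tin, the wood block or the brush is displaced by more than 25 mm (distance of any of tin, block, brush from where it was at the start of the episode above 0.025 m).
It also fails if it takes over 50 s, if anything falls off the work surface, if the arm or the gripper's body presses on something with over 40 N, if the wrist force passes 120 N, or if a joint passes its speed limit or range.

ROBOT

A 6-joint arm with a two-finger parallel gripper is mounted at the origin on the work surface. World frame = base frame: x ahead of the robot, y to its left, z up, the work surface at z = 0. Lengths are in m, angles in degrees, forces in N, time in s.
With the tool pointing down it reaches from about 0.3 to 0.875 m from the base axis. Payload 4.2 kg.
Tool frame: the origin (TCP) lies at the centre of the arm's flange, where the gripper is bolted on; the fingertips stand r.finger_overhang ahead of it and the grasp point (between the pads) lies 155 mm ahead of it (r.finger_overhang is the distance from the TCP to the fingertips, in m); y points along the fingers, z is the direction in which the jaws open and shut, and the axes are right-handed (so a half turn about y gives the same grasp; the last joint's range is limited). The gripper opens to 85 mm and grips with 20 to 120 N. Pads are 22 mm wide; open, the fingers measure 114 mm over their backs; the gripper's body (76 mm by 85 mm) begins 54 mm behind the grasp point. The pads swing forward as they close: fully open they stand 13 mm farther back than shut.
Start: joints at [-78.037, 18.312, 89.639, -0, 72.044, -1.146], TCP at [0.13, -0.56, 0.405] pointing down, gripper open.
Joint ranges: [-177.97, 177.97], [-48.28, 115.42], [12.27, 149.76], [-77.06, 257.06], [2.81, 150.46], [-146.56, 146.56]. Speed limits (degrees/s): [147.25, 147.25, 180, 180, 180, 180].

INTERFACE

Orientations are given as [roll, pitch, yaw] about the fixed x, y, z axes, in that order (R = Rz(yaw) Ry(pitch) Rx(roll)).
In Python, from cell import r, imaging, find_in, landmark_of gives the robot as it stands.
- The arm moves only by the shell command python3 -m jog 'ROWS'. ROWS is JSON, a list that holds one entry, the list of rows, each a list of 7 numbers: the shift along the tool's x, y, z in m, then the turn, a rotation vector about the tool's x, y, z in degrees, then the finger opening in m, from 0 to 0.0854. In form: [[[x, y, z, rx, ry, rz, jaw], ...]]. A call has 1 to 10 rows; each row shifts and turns the commanded pose from where the row before left it, along the tool's axes as they then stand; what a row does not reach is not made up. A row lasts 1/10 s, in which the tool goes at most 50 mm and 8.59 degrees, less where a joint would pass 70% of its speed; a pose out of reach is approached as far as the arm can. A call is refused whole if a number of a shift passes 0.05 or a number of a turn 8.59, either way. A call with a gripper value outside its range is refused whole. The fingers move at their own pace and stop on an object; the grip force is fixed at half the most. Time passes only in rows, so rows that do not move let the fingers close. It gives the time, the measured TCP pose, the force and the opening at its end, in the units of the state.
- r.observe(): the state, without advancing time (a new reading comes with each control period).
- imaging.camera(name): name is "scene" or "top" or "wrist"; returns (picture, depth): 480x640x3 uint8, red, green, blue; 480x640 float32, m along the optical axis (not along the pixel's ray), 0 where there is no reading.
- imaging.calibration(name): a dict with "fx", "fy", "cx", "cy" (pixels), "k1" (the pictures are not rectified: a ray, as slopes to the right and down, at radius r is drawn at 1 + k1 r^2 times it, then the intrinsics apply), "camera_from_world" (4x4, takes a point from world to camera coordinates); the wrist camera has in their place "tool_from_camera" (4x4, takes a point from camera to tool coordinates, whose origin is the TCP and whose axes are the tool frame's). Camera axes: x right, y down, z forward; pixel columns grow to the right and rows downward; lengths in m; the calibration is good to about 2 mm. A picture is of the moment at which its call begins: read the wrist's pose just before it. calibration takes no time and is no camera call.
- r.close_job(): hands the job in, once; it reports no verdict.
Trained networks look in the newest picture that a camera, given by its name, has taken for a name from the list of things; names that differ only in an ending like _2 or _b are one class to them, and where a whole thing is asked for, a point or a joint stands for the part that bears it (a point fixed in the world has none). Each returns a list of dicts, best first, with "conf" (0 to 1); they miss things now and then, are a little off and sometimes report something else, mostly with a low value. They report only what shows in the picture. A call takes as long as a camera call. They do not tell look-alikes from the thing itself.
- find_in(camera, name): "at" ([x, y, z] in m, in world coordinates, good to about 4 mm: the middle of the surface that is visible of it).
- landmark_of(camera, name): "at" ([x, y, z] in m, in world coordinates, good to about 4 mm: a listed point, or the origin of a listed thing).
The state is a dict: "time": time; "qpos": joint angles; "qvel": joint speeds; "tau": joint torques, N m; "tcp_pos": TCP position; "tool_rot": TCP orientation; "ft_force": force on the tool from outside, world axes, zero at the start; "ft_torque": the same for the moment, N m; "finger_gap": opening from 0.0 (shut) to 1.0 (fully open).
Only numpy, scipy, OpenCV 4.12 (cv2) and the standard library are available. Lean on these libraries where they do the work, as an engineer would, in place of code of your own. Each camera call takes 0.05 s, during which the arm holds its last target. There are 200 camera calls.

## Working session

There is one attempt and no reset: what is moved stays moved. The work goes in short steps, Python scripts to look and compute and a shell command to move; the robot and the scene stay as the last step left them, time stands still between calls to the robot, and variables do not carry over. Pictures are saved under pics/ and viewed, about 8 in all and at most 12, crops included, and the job is handed in when it is done.

```bash
ls; mkdir -p pics; python3 - <<'E'
from cell import r, imaging, find_in, landmark_of
import cv2,numpy as np
np.set_printoptions(precision=4,suppress=True)
print(r.observe(), r.finger_overhang)
ims=[]
for c in ["scene","top"]:
    p,d=imaging.camera(c); ims.append(p)
    cv2.imwrite(f"pics/{c}.png",p[:,:,::-1]); np.save(f"pics/{c}_d.npy",d)
    for n in ["bar","panel","ledge","jaw","seat_low","lip_low","tin","block","brush"]:
        for f in (find_in,landmark_of):
            try: print(c,n,f.__name__,[(np.round(x["at"],3).tolist(),round(x["conf"],2)) for x in f(c,n)][:3])
            except Exception as e: print(c,n,f.__name__,e)
    print(imaging.calibration(c))
E
```

```text
pics
{'time': 0.0, 'qpos': array([-78.0391,  18.3504,  89.7052,   0.001 ,  72.0422,  -1.1448]), 'qvel': array([-0.0428, -0.032 , -0.0981,  0.1353, -0.0399,  0.0057]), 'tau': array([  0.0028, -41.5521, -23.4162,   0.0002,   0.0081,  -0.    ]), 'tcp_pos': array([ 0.1304, -0.5599,  0.4039]), 'tool_rot': array([ -90.0978,    0.0029, -166.8946]), 'ft_force': array([ 0.1982,  0.7068, -0.1558]), 'ft_torque': array([-0.0076, -0.0175, -0.0315]), 'finger_gap': 0.9970199702541748} 0.1734
scene bar call [([0.254, 0.37, 0.014], 0.89), ([0.536, 0.332, 0.014], 0.84)]
scene bar call [([0.267, 0.374, 0.006], 0.62), ([0.497, 0.311, 0.01], 0.57)]
scene panel call [([0.604, -0.205, 0.146], 0.72)]
scene panel call [([0.559, -0.179, 0.087], 0.72), ([0.498, 0.311, 0.01], 0.2)]
scene ledge call [([0.603, -0.2, 0.145], 0.66)]
scene ledge call [([0.559, -0.178, 0.197], 0.69)]
scene jaw call [([0.536, 0.332, 0.014], 0.39)]
scene jaw call it knows: bar, block, brush, ledge, lip_low, panel, seat_low, tin
scene seat_low call [([0.606, -0.2, 0.141], 0.95)]
scene seat_low call [([0.556, -0.156, 0.117], 0.91)]
scene
[... 1387 characters left out ...]
0.375, 0.054, -0.002], 0.42)]
top tin call [([0.376, 0.058, 0.097], 0.82)]
top tin call [([0.378, 0.058, 0.0], 0.8)]
top block call [([0.729, 0.105, 0.043], 0.93)]
top block call [([0.734, 0.104, -0.001], 0.64), ([0.559, -0.173, 0.091], 0.17)]
top brush call [([0.721, 0.357, 0.019], 0.83)]
top brush call [([0.722, 0.335, 0.001], 0.94), ([0.588, -0.108, 0.138], 0.25)]
{'fx': 563.7726141924533, 'fy': 563.7726141924533, 'cx': 308.3340289058444, 'cy': 238.2118677112393, 'k1': 0.04764146334262304, 'camera_from_world': array([[-0.0008, -1.    ,  0.0088,  0.0944],
       [-0.9945, -0.0001, -0.105 ,  0.5245],
       [ 0.105 , -0.0088, -0.9944,  1.1081],
       [ 0.    ,  0.    ,  0.    ,  1.    ]])}
```

View pics/top.png

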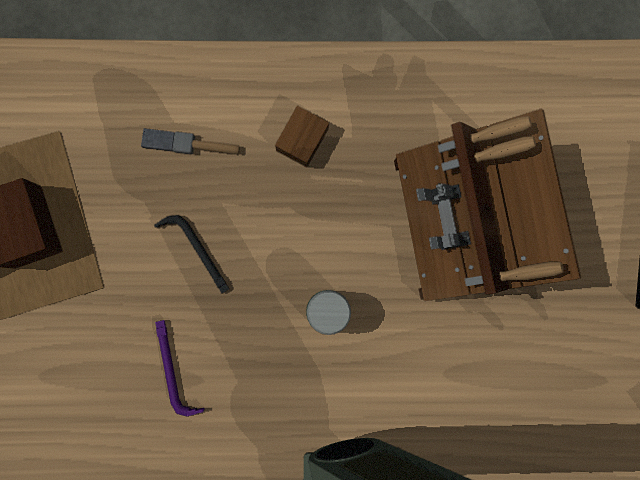

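View pics/scene.png

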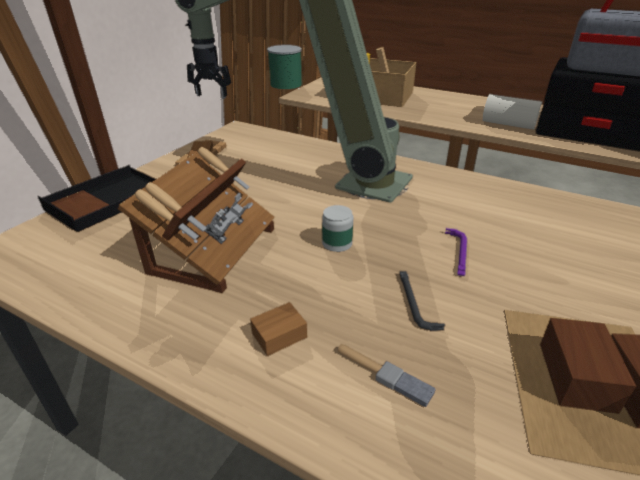

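Top view: the dark bar runs from its hook at (165,220) to the chisel tip at (225,290). The purple look-alike is below it. The clip is at about (440,190) and the open fork at (450,240). Next I'll measure both precisely from depth.

```bash
cat > h.py <<'E'
from cell import r, imaging, find_in, landmark_of
import cv2,numpy as np
from scipy.spatial.transform import Rotation as R
np.set_printoptions(precision=4,suppress=True)
def cloud(c,d,cal=None,T=None):
    cal=cal or imaging.calibration(c)
    K=np.array([[cal['fx'],0,cal['cx']],[0,cal['fy'],cal['cy']],[0,0,1]])
    v,u=np.mgrid[:480,:640]
    pts=np.stack([u,v],-1).reshape(-1,1,2).astype(float)
    n=cv2.undistortPoints(pts,K,np.array([cal['k1'],0,0,0])).reshape(480,640,2)
    P=np.concatenate([n*d[...,None],d[...,None]],-1)
    M=np.linalg.inv(cal['camera_from_world']) if T is None else T@cal['tool_from_camera']
    return P@M[:3,:3].T+M[:3,3]
def toolT(s):
    T=np.eye(4);T[:3,:3]=R.from_euler('xyz',s['tool_rot'],degrees=True).as_matrix();T[:3,3]=s['tcp_pos'];return T
E
python3 - <<'E'
from h import *
W={c:cloud(c,np.load(f"pics/{c}_d.npy")) for c in("top","scene")}
I={c:cv2.imread(f"pics/{c}.png") for c in W}
for c in W:
    P=W[c]
    table=P[(abs(P[...,2])<.03)&(abs(P[...,1]-.2)<.15)&(abs(P[...,0]-.5)<.2)]
    print(c,'table z',np.median(table[:,2]))
    g=I[c].astype(int); m=(P[...,0]>.38)&(P[...,0]<.65)&(P[...,1]>.2)&(P[...,1]<.45)&(P[...,2]>.008)&(P[...,2]<.04)&(g.max(-1)<75)
    q=P[m]; print('bar px',len(q), 'zmax',np.percentile(q[:,2],98))
    # shank: iterative line fit
    x=q[:,:2]; 
    for _ in range(8):
        mu=x.mean(0);dv=np.linalg.svd(x-mu,full_matrices=False)[2][0];n=np.array([-dv[1],dv[0]])
        x=q[:,:2]; x=x[abs((x-mu)@n)<.011]
    if dv[0]<0:dv=-dv
    t=(q[:,:2]-mu)@dv;off=(q[:,:2]-mu)@n
    print('dir yaw',np.degrees(np.arctan2(dv[1],dv[0])),'mu',mu,'t range',t.min(),t.max(),'off',off.min(),off.max(), 'tip',mu+dv*t.min(),'end',mu+dv*t.max())
    print('tip-based origin (tip+95)',mu+dv*(t.min()+.095), 'on-line t range', t[abs(off)<.009].max())
    # panel plane
    m=(P[...,0]>.4)&(P[...,0]<.75)&(P[...,1]>-.35)&(P[...,1]<-.02)&(P[...,2]>.03)
    q=P[m];best=None;rng=np.random.default_rng(0)
    for _ in range(1500):
        a=q[rng.choice(len(q),3,replace=False)];nn=np.cross(a[1]-a[0],a[2]-a[0]);L=np.linalg.norm(nn)
        if L<1e-5:continue
        nn=nn/L*np.sign(nn[2]); 
        if abs(nn[2]-.819)>.05: continue
        k=(abs((q-a[0])@nn)<.003).sum()
        if best is None or k>best[0]:best=(k,a[0],nn)
    s=q[abs((q-best[1])@best[2])<.004];mu=s.mean(0);nn=np.linalg.svd(s-mu,full_matrices=False)[2][2];nn*=np.sign(nn[2])
    print('panel n',nn,'slope',np.degrees(np.arccos(nn[2])),'az',np.degrees(np.arctan2(nn[1],nn[0])),len(s),'d',nn@mu)
E
```

```text
top table z -6.153105016193372e-05
bar px 920 zmax 0.021293310942322917
dir yaw 33.12529286015291 mu [0.4966 0.3104] t range -0.09167472395513078 0.10123529751001649 off -0.04980589030676058 0.009585156861354568 tip [0.4198 0.2603] end [0.5814 0.3657]
tip-based origin (tip+95) [0.4994 0.3122] on-line t range 0.09810485662558815
panel n [-0.0982  0.5635  0.8202] slope 34.89049815457216 az 99.8881769007523 15968 d -0.08030129297265724
scene table z 0.0011974125618195997
bar px 495 zmax 0.020877152366508212
dir yaw 34.44189540590998 mu [0.5113 0.3133] t range -0.1035980474942611 0.08929683558859165 off -0.008032890630669146 0.046757680130920555 tip [0.4258 0.2547] end [0.5849 0.3638]
tip-based origin (tip+95) [0.5042 0.3085] on-line t range 0.08232465193835542
panel n [-0.0982  0.5675  0.8175] slope 35.16277615076416 az 99.81382784631501 6747 d -0.08176332590876295
```

```bash
cat >> h.py <<'E'
PY=np.radians(9.85)
n=np.array([np.sin(np.radians(35))*-np.sin(PY),np.sin(np.radians(35))*np.cos(PY),np.cos(np.radians(35))])
yp=np.array([np.cos(PY),np.sin(PY),0]);xp=np.cross(yp,n)
RP=np.stack([xp,yp,n],1)   # panel axes in columns
O=np.array([.5585,-.1755,.0885]); O=O+n*(-.081-n@O)
def topanel(P): return (P-O)@RP
E
python3 - <<'E'
from h import *
print(O,RP)
out=[]
for c in("top","scene"):
    Q=topanel(cloud(c,np.load(f"pics/{c}_d.npy")))
    im=cv2.imread(f"pics/{c}.png")
    m=(abs(Q[...,1])<.09)&(abs(Q[...,0])<.06)&(Q[...,2]>-.01)&(Q[...,2]<.12)
    G=np.zeros((240,360,3),np.uint8)
    q=Q[m]; o=np.argsort(q[:,2]);q=q[o]
    uu=((q[:,1]+.09)*2000).astype(int).clip(0,359);vv=((.06-q[:,0])*2000).astype(int).clip(0,239)
    z=(q[:,2]/.11*255).clip(0,255).astype(np.uint8)
    col=cv2.applyColorMap(z.reshape(-1,1),cv2.COLORMAP_JET)[:,0]
    for a,b,k in zip(uu,vv,col): cv2.circle(G,(int(a),int(b)),2,k.tolist(),-1)
    out.append(G)
    for lo,hi in((.035,.065),(.065,.11)):
        for s in(-1,1):
            k=q[(q[:,2]>lo)&(q[:,2]<hi)&(q[:,1]*s>.02)&(q[:,1]*s<.075)&(abs(q[:,0])<.035)]
            if len(k)>5: print(c,lo,s,len(k),'y',np.percentile(k[:,1],[3,50,97]),'x',np.percentile(k[:,0],[2,50,98]),'zmax',k[:,2].max())
    k=q[(abs(q[:,1])<.02)&(q[:,2]>.005)&(abs(q[:,0])<.03)];print('cross',len(k),np.percentile(k[:,2],[5,50,95]),np.percentile(k[:,0],[5,50,95]))
cv2.imwrite("pics/pm.png",cv2.resize(np.hstack(out),(800,266)))
E
```

```text
[ 0.5585 -0.1752  0.0889] [[ 0.1401  0.9853 -0.0981]
 [-0.8071  0.1711  0.5651]
 [ 0.5736  0.      0.8192]]
top 0.035 -1 190 y [-0.056  -0.0453 -0.0354] x [-0.0169 -0.0111  0.0155] zmax 0.0649336919641023
top 0.035 1 160 y [0.0336 0.0424 0.0547] x [-0.0132  0.0001  0.0239] zmax 0.06493915720812682
top 0.065 -1 96 y [-0.0557 -0.0451 -0.0347] x [-0.0236 -0.0157  0.0217] zmax 0.07256081036160432
top 0.065 1 244 y [0.0339 0.044  0.0547] x [-0.0217  0.002   0.0233] zmax 0.08878582419948018
cross 285 [0.0171 0.0211 0.0245] [-0.0111  0.0007  0.012 ]
scene 0.035 -1 79 y [-0.0556 -0.038  -0.0338] x [-0.0114  0.0126  0.0213] zmax 0.0647113121518108
scene 0.035 1 128 y [0.0364 0.0525 0.0566] x [-0.0107  0.0138  0.0283] zmax 0.06493532056048244
scene 0.065 -1 39 y [-0.0565 -0.0442 -0.0336] x [-0.0167 -0.0093  0.0277] zmax 0.07121712794727661
scene 0.065 1 106 y [0.032  0.0473 0.0565] x [-0.0173  0.0127  0.028 ] zmax 0.08694440830638905
cross 56 [0.0185 0.0206 0.0225] [0.0017 0.0072 0.0177]
```

View pics/pm.png

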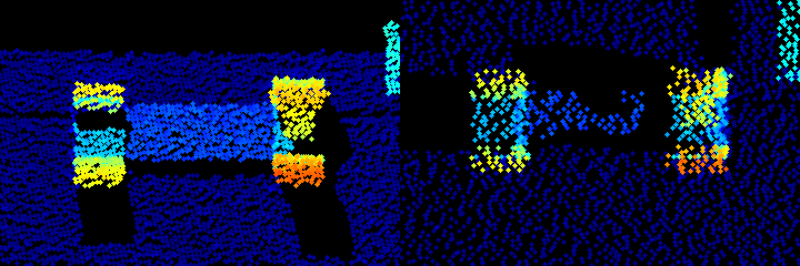

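Clip lip at z ≈ 88 mm and cross-piece at z ≈ 21 mm both put the seat at z ≈ 45 mm. I'll move over the bar.

```bash
python3 -m jog '[[[-0.0279,0,-0.03825,0,0,0,0.085],[-0.0279,0,-0.03825,0,0,0,0.085],[-0.0279,0,-0.03825,0,0,0,0.085],[-0.0279,0,-0.03825,0,0,0,0.085],[-0.0279,0,-0.03825,0,0,0,0.085],[-0.0279,0,-0.03825,0,0,0,0.085],[-0.0279,0,-0.03825,0,0,0,0.085],[-0.0279,0,-0.03825,0,0,0,0.085],[-0.0279,0,-0.03825,0,0,0,0.085],[-0.0279,0,-0.03825,0,0,0,0.085]]]' && python3 -m jog '[[[-0.0279,0,-0.03825,0,0,0,0.085],[-0.0279,0,-0.03825,0,0,0,0.085],[-0.0279,0,-0.03825,0,0,0,0.085],[-0.0279,0,-0.03825,0,0,0,0.085],[-0.0279,0,-0.03825,0,0,0,0.085],[-0.0279,0,-0.03825,0,0,0,0.085],[-0.0279,0,-0.03825,0,0,0,0.085],[-0.0279,0,-0.03825,0,0,0,0.085],[-0.0279,0,-0.03825,0,0,0,0.085],[-0.0279,0,-0.03825,0,0,0,0.085]]]'
```

```text
time: 2.8
tcp_pos: [0.3155, -0.1224, 0.4051]
tool_rot: [-89.9, 0.1, -166.9]
ft_force: [1.9, -0.6, -0.1]
finger_gap: 0.997
time: 3.8
tcp_pos: [0.5007, 0.3137, 0.4046]
tool_rot: [-90.0, 0.0, -166.9]
ft_force: [0.8, -1.1, 0.8]
finger_gap: 0.995
```

```bash
python3 -m jog '[[[0,0.03,0,0,-6.7,0,0.05],[0,0.03,0,0,-6.7,0,0.05],[0,0.03,0,0,-6.6,0,0.05],[0,0.0,0,0,0,0,0.05]]]' && python3 - <<'E'
from h import *
s=r.observe();T=toolT(s)
p,d=imaging.camera("wrist");cv2.imwrite("pics/w1.png",p[:,:,::-1])
P=cloud("wrist",d,T=T);g=p.astype(int)
m=(P[...,0]>.38)&(P[...,0]<.65)&(P[...,1]>.2)&(P[...,1]<.45)&(P[...,2]>.005)&(P[...,2]<.03)&(d>0)
q=P[m];print(len(q),np.percentile(q[:,2],[50,98]),s['tcp_pos'],s['tool_rot'])
x=q[:,:2];x=x[np.linalg.norm(x-[.4994,.3122],axis=1)<.055]
mu=x.mean(0);dv=np.linalg.svd(x-mu,full_matrices=False)[2][0];dv*=np.sign(dv[0])
nn=np.array([-dv[1],dv[0]]);t=(q[:,:2]-mu)@dv;o=(q[:,:2]-mu)@nn
w=(x-mu)@nn
print('yaw',np.degrees(np.arctan2(dv[1],dv[0])),'mu',mu,'width',np.percentile(w,[1,99]),'t',t.min(),t.max(),'claw',o.min(),o.max(),'origin',mu+dv*(t.min()+.095))
print([ (f.__name__,[(np.round(a["at"],4),round(a["conf"],2)) for a in f("wrist","bar")]) for f in (landmark_of,)])
E
```

```text
time: 4.2
tcp_pos: [0.4992, 0.3111, 0.3105]
tool_rot: [-90.0, -0.5, -146.9]
ft_force: [-0.5, -0.8, -0.5]
finger_gap: 0.584
8392 [0.0162 0.0185] [0.4992 0.3111 0.3105] [ -90.0161   -0.5388 -146.8857]
yaw 32.48311359017297 mu [0.5022 0.3142] width [-0.0087  0.0086] t -0.10114750712977966 0.0923789809876354 claw -0.00916473189567197 0.051302717477743266 origin [0.497  0.3109]
[('call', [(array([0.2663, 0.3677, 0.0044]), 0.86), (array([0.498, 0.315, 0.01 ]), 0.85)])]
```

View pics/w1.png

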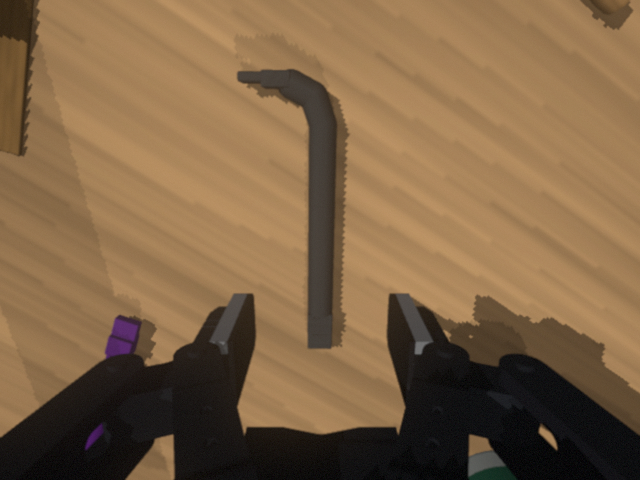

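The wrist view shows the bar's shank vertical at column 320, from the tip at (320,345) to the hook at (300,75), centred between the fingers. Its width of 17.3 mm and length of 193 mm match. Descending and gripping.

```bash
python3 -m jog '[[[0.0015,0.045,0,0,0.5,0,0.05],[0,0.045,0,0,0,0,0.05],[0,0.033,0,0,0,0,0.05],[0,0.0125,0,0,0,0,0.05],[0,0,0,0,0,0,0.05],[0,0,0,0,0,0,0.03],[0,0,0,0,0,0,0.0],[0,0,0,0,0,0,0.0],[0,0,0,0,0,0,0.0],[0,0,0,0,0,0,0]]]' && python3 -m jog '[[[0,0,0,0,0,0,0],[0,0,0,0,0,0,0]]]'
```

```text
time: 5.3
tcp_pos: [0.4999, 0.3112, 0.1819]
tool_rot: [-90.0, 0.3, -147.4]
ft_force: [-1.2, 0.3, 5.6]
finger_gap: 0.176
time: 5.5
tcp_pos: [0.4999, 0.3112, 0.1818]
tool_rot: [-90.0, 0.3, -147.4]
ft_force: [1.0, -0.0, 5.3]
finger_gap: 0.174
```

The opening of about 15 mm is under the 18 mm shank, and there is an upward push, so the pads have caught it above its axis. I'll reopen, go lower and regrip.

```bash
python3 -m jog '[[[0,0,0,0,0,0,0.04],[0,0,0,0,0,0,0.04],[0,0,0,0,0,0,0.04],[0,0.004,0,0,0,0,0.04],[0,0.004,0,0,0,0,0.04],[0,0,0,0,0,0,0.04]]]' && python3 -m jog '[[[0,0,0,0,0,0,0],[0,0,0,0,0,0,0],[0,0,0,0,0,0,0],[0,0,0,0,0,0,0],[0,0,0,0,0,0,0]]]'
```

```text
time: 6.1
tcp_pos: [0.4992, 0.3108, 0.1719]
tool_rot: [-90.0, 0.0, -147.4]
ft_force: [-1.0, -2.3, 9.1]
finger_gap: 0.465
time: 6.6
tcp_pos: [0.5001, 0.3114, 0.1738]
tool_rot: [-90.0, 0.3, -147.4]
ft_force: [-1.5, -1.0, 16.5]
finger_gap: 0.189
```

```bash
python3 -m jog '[[[0,-0.01,0,0,0,0,0],[0,-0.03,0,0,0,0,0],[0,-0.04,0,0,0,0,0],[0,-0.04,0,0,0,0,0],[0,0,0,0,0,0,0],[0,0,0,0,0,0,0]]]' && python3 - <<'E'
from h import *
s=r.observe();T=toolT(s)
p,d=imaging.camera("wrist");cv2.imwrite("pics/w2.png",p[:,:,::-1]);np.save("pics/w2_d.npy",d)
P=(cloud("wrist",d,T=T)-T[:3,3])@T[:3,:3]
m=(d>0)&(abs(P[...,2])<.03)&(P[...,0]<-.02)&(P[...,0]>-.075)&(P[...,1]>.13)&(P[...,1]<.19)
q=P[m];print(len(q))
for a in (-.07,-.06,-.05,-.04,-.03):
    k=q[abs(q[:,0]-a)<.005]
    if len(k)>10: print(a,len(k),'z',np.percentile(k[:,2],[2,50,98]),'ymin',np.percentile(k[:,1],[3,10,50]))
print(s['ft_force'],s['tcp_pos'],s['ft_torque'])
E
```

```text
time: 7.2
tcp_pos: [0.4987, 0.3105, 0.2907]
tool_rot: [-90.0, -0.1, -147.4]
ft_force: [-0.9, -1.4, -4.6]
finger_gap: 0.181
9534
-0.07 2108 z [-0.0142 -0.0033  0.0061] ymin [0.1565 0.157  0.1584]
-0.06 1847 z [-0.0093 -0.0007  0.0076] ymin [0.1564 0.1569 0.1583]
-0.05 1720 z [-0.0091 -0.0007  0.0078] ymin [0.1563 0.1568 0.1582]
-0.04 1605 z [-0.0092 -0.0006  0.0077] ymin [0.1561 0.1566 0.158 ]
-0.03 1518 z [-0.0091 -0.0006  0.0077] ymin [0.1561 0.1566 0.1579]
[-0.9044 -1.3878 -4.596 ] [0.4987 0.3105 0.2907] [-0.1135  0.0797  0.0098]
```

View pics/w2.png

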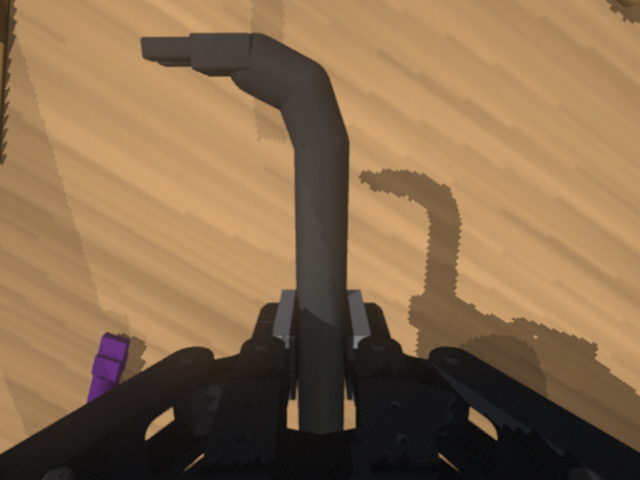

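Held squarely at mid-shank, with the hook towards the top of the picture and the claw at the left (145,50). Next: the in-hand offset and the hover move.

```bash
cat >> h.py <<'E'
from scipy.linalg import fractional_matrix_power as fmp
def goal(x,y,z,b):
    G=np.eye(4);G[:3,:3]=np.stack([-yp,-n,xp],1);G[:3,3]=O+RP@np.array([x,y,z])-G[:3,:3]@b;return G
def rows(T,G,N):
    D=np.real(fmp(np.linalg.inv(T)@G,1/N));return np.r_[D[:3,3],R.from_matrix(D[:3,:3]).as_rotvec(degrees=True)],D
E
python3 - <<'E'
from h import *
s=r.observe();T=toolT(s);d=np.load("pics/w2_d.npy")
P=(cloud("wrist",d,T=T)-T[:3,3])@T[:3,:3]
m=(d>0)&(P[...,2]>-.06)&(P[...,2]<.02)&(P[...,1]>.14)&(P[...,1]<.185)&(P[...,0]<-.02)
q=P[m];x0=np.percentile(q[:,0],.2);print('hook end',x0,'claw z',q[:,2].min());bx=x0+.098
print('bx',bx)
b=np.array([bx,.1655,-.0007])
G=goal(.001,0,.135,b);print('goal tcp',G[:3,3],R.from_matrix(G[:3,:3]).as_euler('xyz',degrees=True))
v,D=rows(T,G,12);print(v)
C=T.copy()
for i in range(12):
    C=C@D;print((C@np.r_[b,1])[:3],C[:3,3])
E
```

```text
hook end -0.09413516494124288 claw z -0.05232831790912589
bx 0.003864835058757121
goal tcp [ 0.533  -0.0061  0.336 ] [ -55.      0.   -170.15]
[ 0.0075  0.0036  0.0261  2.8738  1.8431 -0.5597]
[0.5048 0.2746 0.1205] [0.506  0.2843 0.2858]
[0.5144 0.2403 0.119 ] [0.513  0.2579 0.2836]
[0.523  0.2058 0.1193] [0.5192 0.2312 0.2829]
[0.5304 0.171  0.1214] [0.5244 0.2043 0.2835]
[0.5366 0.1361 0.1253] [0.5288 0.1774 0.2855]
[0.5417 0.1013 0.131 ] [0.5323 0.1504 0.2888]
[0.5455 0.0667 0.1384] [0.5349 0.1235 0.2935]
[0.548  0.0323 0.1475] [0.5365 0.0969 0.2995]
[ 0.5493 -0.0016  0.1583] [0.5371 0.0705 0.3068]
[ 0.5493 -0.035   0.1707] [0.5367 0.0444 0.3153]
[ 0.548  -0.0678  0.1846] [0.5354 0.0189 0.3251]
[ 0.5453 -0.0997  0.2001] [ 0.533  -0.0061  0.336 ]
```

```bash
python3 -m jog '[[[0.0075,0.0036,0.0261,2.874,1.843,-0.56,0],[0.0075,0.0036,0.0261,2.874,1.843,-0.56,0],[0.0075,0.0036,0.0261,2.874,1.843,-0.56,0],[0.0075,0.0036,0.0261,2.874,1.843,-0.56,0],[0.0075,0.0036,0.0261,2.874,1.843,-0.56,0],[0.0075,0.0036,0.0261,2.874,1.843,-0.56,0],[0.0075,0.0036,0.0261,2.874,1.843,-0.56,0],[0.0075,0.0036,0.0261,2.874,1.843,-0.56,0],[0.0075,0.0036,0.0261,2.874,1.843,-0.56,0],[0.0075,0.0036,0.0261,2.874,1.843,-0.56,0]]]' && python3 -m jog '[[[0.0075,0.0036,0.0261,2.874,1.843,-0.56,0],[0.0075,0.0036,0.0261,2.874,1.843,-0.56,0],[0,0,0,0,0,0,0],[0,0,0,0,0,0,0],[0,0,0,0,0,0,0]]]' && cat >> h.py <<'E'
b=np.array([.0039,.1655,-.0007])
def status(x,y,z,b=b):
    s=r.observe();T=toolT(s);G=goal(x,y,z,b)
    M=T[:3,:3]@np.array([-1,0,0])
    print('bar in panel mm',topanel(T[:3,:3]@b+T[:3,3])*1e3,'bar dir',RP.T@M,'F panel',RP.T@s['ft_force'],'t',s['time'],'gap',s['finger_gap'])
    print('to go',rows(T,G,1)[0])
E
python3 - <<'E'
from h import *
status(.001,0,.135)
s=r.observe();T=toolT(s)
p,d=imaging.camera("wrist");cv2.imwrite("pics/w3.png",p[:,:,::-1]);np.save("pics/w3_d.npy",d)
W=cloud("wrist",d,T=T);Q=topanel(W)
for lo,hi in((.035,.06),(.06,.08),(.08,.1)):
    for s in(-1,1):
        k=Q[(d>0)&(Q[...,2]>lo)&(Q[...,2]<hi)&(Q[...,1]*s>.02)&(Q[...,1]*s<.075)&(abs(Q[...,0])<.035)]
        if len(k)>5: print(lo,s,len(k),'y',np.percentile(k[:,1],[3,50,97]),'x',np.percentile(k[:,0],[2,50,98]),'zmax',k[:,2].max())
p,d=imaging.camera("scene");cv2.imwrite("pics/s3.png",cv2.resize(p[70:330,80:400,::-1],None,fx=2,fy=2))
E
```

```text
time: 8.25
tcp_pos: [0.5366, 0.0437, 0.3136]
tool_rot: [-60.8, -1.1, -166.5]
ft_force: [1.0, 0.4, -3.1]
finger_gap: 0.184
time: 8.75
tcp_pos: [0.5333, -0.0054, 0.3352]
tool_rot: [-55.2, 0.0, -170.1]
ft_force: [-0.3, -0.5, -3.6]
finger_gap: 0.18
bar in panel mm [ -0.5699   0.5264 134.7426] bar dir [0.0001 1.     0.0009] F panel [-1.6726 -0.3439 -3.1733] t 8.75 gap 0.17992127118926757
to go [ 0.0004 -0.0003  0.001   0.1834 -0.005  -0.0501]
0.035 1 72 y [0.0525 0.0534 0.0535] x [0.0139 0.0188 0.0244] zmax 0.05950187043014748
0.06 1 1301 y [0.0316 0.0433 0.0538] x [-0.0149  0.0175  0.0244] zmax 0.07999295777247169
0.08 1 779 y [0.0324 0.0428 0.0532] x [-0.0219 -0.018  -0.0145] zmax 0.08636343558904895
```

View pics/w3.png

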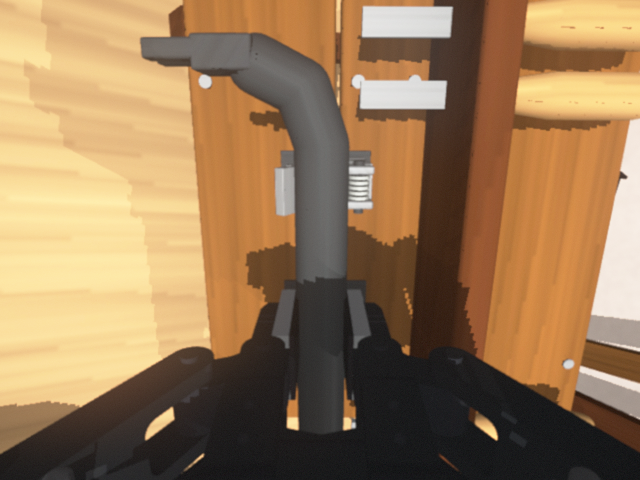

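The clip shows centred under the bar (edges at columns 276 and 370, bar centre at 322). Lowering to just above the jaw.

```bash
python3 -m jog '[[[0.0,0.015,0.0015,0.18,0,0,0],[0,0.015,0,0,0,0,0],[0,0.015,0,0,0,0,0],[0,0.007,0,0,0,0,0],[0,0,0,0,0,0,0],[0,0,0,0,0,0,0]]]' && python3 -c "
from h import *
status(.001,0,.045)"
```

```text
time: 9.45
tcp_pos: [0.5392, -0.0365, 0.2953]
tool_rot: [-54.9, 0.2, -170.2]
ft_force: [0.3, -0.7, -4.1]
finger_gap: 0.183
bar in panel mm [ 3.3122  1.3846 83.7861] bar dir [0.0024 1.     0.0032] F panel [-1.7118  0.1428 -3.7767] t 9.45 gap 0.18342283804594456
to go [ 0.001   0.0388 -0.0021 -0.0979 -0.137  -0.1826]
```

```bash
python3 -m jog '[[[0.001,0.004,-0.001,0,0,0,0],[0,0.004,-0.001,0,0,0,0],[0,0,0,0,0,0,0],[0,0,0,0,0,0,0]]]' && python3 -c "
from h import *
status(.001,0,.045)"; python3 -m jog '[[[0,0.002,0,0,0,0,0],[0,0.002,0,0,0,0,0],[0,0.002,0,0,0,0,0],[0,0,0,0,0,0,0]]]' && python3 -c "
from h import *
status(.001,0,.045)"
```

```text
time: 9.85
tcp_pos: [0.5386, -0.0395, 0.2876]
tool_rot: [-54.9, 0.2, -170.1]
ft_force: [-0.1, -0.2, -4.6]
finger_gap: 0.187
bar in panel mm [ 1.1967  0.2622 75.9202] bar dir [0.0021 1.     0.0033] F panel [-2.4916 -0.0913 -3.9011] t 9.85 gap 0.18651642197783755
to go [-0.0002  0.0309  0.     -0.097  -0.1212 -0.1881]
time: 10.25
tcp_pos: [0.5393, -0.0428, 0.2828]
tool_rot: [-54.9, 0.3, -170.1]
ft_force: [-1.4, 2.6, -0.3]
finger_gap: 0.179
bar in panel mm [ 1.2089  0.6028 70.0608] bar dir [0.0025 1.     0.0041] F panel [-2.5137 -0.9724  1.3727] t 10.25 gap 0.17938745016096097
to go [ 0.      0.0251 -0.     -0.0824 -0.1433 -0.2342]
```

Jaw contact: about 5 N of push at z ≈ 70. Pressing on in small steps.

```bash
python3 -m jog '[[[0,0.002,0,0,0,0,0],[0,0.002,0,0,0,0,0],[0,0.002,0,0,0,0,0],[0,0,0,0,0,0,0]]]' && python3 -c "
from h import *
status(.001,0,.045)"; python3 -m jog '[[[0,0.002,0,0,0,0,0],[0,0.002,0,0,0,0,0],[0,0.002,0,0,0,0,0],[0,0,0,0,0,0,0]]]' && python3 -c "
from h import *
status(.001,0,.045)"
```

```text
time: 10.65
tcp_pos: [0.54, -0.0462, 0.2775]
tool_rot: [-55.0, 0.2, -170.1]
ft_force: [0.3, 4.3, -1.7]
finger_gap: 0.183
bar in panel mm [ 0.8271  0.5974 63.6985] bar dir [0.002  1.     0.0039] F panel [-4.3687  1.0691  1.0389] t 10.65 gap 0.18271385685929453
to go [ 0.      0.0187  0.0003 -0.0493 -0.1164 -0.2222]
time: 11.05
tcp_pos: [0.5403, -0.0496, 0.2723]
tool_rot: [-55.0, 0.2, -170.1]
ft_force: [0.2, 6.3, -2.6]
finger_gap: 0.183
bar in panel mm [ 0.6207  0.1816 57.4924] bar dir [0.0018 1.     0.0028] F panel [-6.538   1.2918  1.3845] t 11.05 gap 0.1827615132125444
to go [-0.0002  0.0125  0.0005 -0.0379 -0.1009 -0.1601]
```

```bash
python3 -m jog '[[[0,0.002,0,0,0,0,0],[0,0.002,0,0,0,0,0],[0,0,0,0,0,0,0]]]' && python3 -c "
from h import *
status(.001,0,.045)"; python3 -m jog '[[[0,0.0015,0,0,0,0,0],[0,0.0015,0,0,0,0,0],[0,0,0,0,0,0,0]]]' && python3 -c "
from h import *
status(.001,0,.045)"
```

```text
time: 11.35
tcp_pos: [0.5406, -0.0519, 0.2689]
tool_rot: [-55.0, 0.2, -170.1]
ft_force: [1.1, 5.3, -4.0]
finger_gap: 0.181
bar in panel mm [ 0.595   0.0352 53.4356] bar dir [0.0017 1.     0.0024] F panel [-6.4205  1.9683 -0.3562] t 11.35 gap 0.1809559103385684
to go [-0.0003  0.0084  0.0005 -0.0384 -0.0966 -0.1386]
time: 11.65
tcp_pos: [0.5409, -0.0536, 0.2665]
tool_rot: [-54.9, 0.2, -170.2]
ft_force: [-0.3, 5.2, -4.7]
finger_gap: 0.188
bar in panel mm [ 0.7277 -0.0325 50.4504] bar dir [0.0017 1.     0.0023] F panel [-6.9189  0.5646 -0.8936] t 11.65 gap 0.18767130180778266
to go [-0.0004  0.0055  0.0004 -0.0511 -0.0997 -0.1291]
```

```bash
python3 -m jog '[[[0,0.0015,0,0,0,0,0],[0,0.0015,0,0,0,0,0],[0,0,0,0,0,0,0]]]' && python3 -c "
from h import *
status(.001,0,.045)"; python3 -m jog '[[[0,0.001,0,0,0,0,0],[0,0.001,0,0,0,0,0],[0,0,0,0,0,0,0]]]' && python3 -c "
from h import *
status(.001,0,.045)"
```

```text
time: 11.95
tcp_pos: [0.5412, -0.0555, 0.2642]
tool_rot: [-54.9, 0.2, -170.2]
ft_force: [-1.3, 3.7, -5.8]
finger_gap: 0.183
bar in panel mm [ 0.9822  0.0174 47.4408] bar dir [0.002  1.     0.0023] F panel [-6.4494 -0.6043 -2.5376] t 11.95 gap 0.1832799367255224
to go [-0.0004  0.0025  0.0002 -0.0692 -0.1132 -0.1331]
time: 12.25
tcp_pos: [0.5415, -0.0566, 0.2627]
tool_rot: [-54.9, 0.2, -170.2]
ft_force: [-1.0, 2.9, -6.3]
finger_gap: 0.186
bar in panel mm [ 1.1314  0.1125 45.5788] bar dir [0.0021 1.     0.0026] F panel [-6.0997 -0.4472 -3.388 ] t 12.25 gap 0.18620733936930572
to go [-0.0003  0.0006  0.0001 -0.0825 -0.1177 -0.1474]
```

```bash
for i in 1 2; do python3 -m jog '[[[0,0.001,0,0,0,0,0],[0,0.001,0,0,0,0,0],[0,0,0,0,0,0,0]]]' && python3 -c "
from h import *
status(.001,0,.045)"; done
```

```text
time: 12.55
tcp_pos: [0.542, -0.0582, 0.2617]
tool_rot: [-54.8, 0.2, -170.2]
ft_force: [1.5, -0.4, -3.9]
finger_gap: 0.181
bar in panel mm [ 2.2632  0.3187 43.8045] bar dir [0.0022 1.     0.0027] F panel [-1.6619  1.384  -3.5415] t 12.55 gap 0.1809072832873991
to go [-0.0001 -0.0012 -0.0007 -0.211  -0.125  -0.1571]
time: 12.85
tcp_pos: [0.5423, -0.059, 0.2607]
tool_rot: [-54.8, 0.3, -170.2]
ft_force: [-1.4, -0.3, 0.5]
finger_gap: 0.186
bar in panel mm [ 2.2979  0.7507 42.4243] bar dir [0.003  1.     0.0041] F panel [ 0.3398 -1.4032  0.3476] t 12.85 gap 0.1860135034444144
to go [ 0.0001 -0.0026 -0.0008 -0.1803 -0.1702 -0.2365]
```

The jaw's side force vanished at z ≈ 43.8, so it has snapped, and floor contact is starting. One more gentle step to confirm the bar is home.

```bash
python3 -m jog '[[[0,0.001,0,0,0,0,0],[0,0.001,0,0,0,0,0],[0,0,0,0,0,0,0]]]' && python3 -c "
from h import *
status(.001,0,.045)
imaging.camera('scene')
p,d=imaging.camera('scene');cv2.imwrite('pics/s4.png',cv2.resize(p[150:290,150:310,::-1],None,fx=4,fy=4,interpolation=cv2.INTER_CUBIC))"
```

```text
time: 13.15
tcp_pos: [0.5422, -0.0592, 0.2605]
tool_rot: [-54.8, 0.4, -170.2]
ft_force: [-6.5, 10.3, 12.5]
finger_gap: 0.187
bar in panel mm [ 2.3229  0.7636 42.1985] bar dir [0.0042 1.     0.005 ] F panel [-2.0825 -4.6288 16.7085] t 13.15 gap 0.18672043623882975
to go [-0.0001 -0.0028 -0.0008 -0.1832 -0.2429 -0.2849]
```

View pics/s4.png

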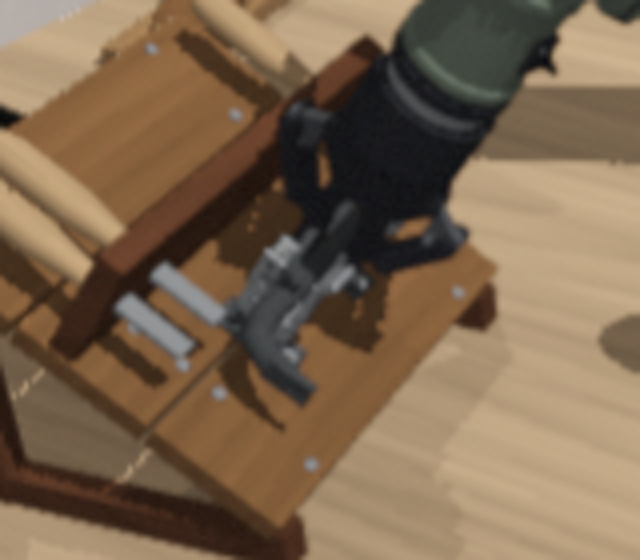

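The contact is stiff: 0.2 mm of travel added 16 N, about 20 N in all. The bar is home and lies along the forks in the picture. I'll relax, release and retreat square to the panel.

```bash
python3 -m jog '[[[0,-0.0015,0,0,0,0,0],[0,0,0,0,0,0,0.02],[0,0,0,0,0,0,0.03],[0,0,0,0,0,0,0.045],[0,0,0,0,0,0,0.045],[0,0,0,0,0,0,0.045],[0,-0.01,0,0,0,0,0.045],[0,-0.02,0,0,0,0,0.045],[0,-0.03,0,0,0,0,0.045],[0,-0.03,0,0,0,0,0.045]]]' && python3 -m jog '[[[0,-0.03,0,0,0,0,0.045],[0,-0.03,0,0,0,0,0.045],[0,0,0,0,0,0,0.045],[0,0,0,0,0,0,0.045]]]' && python3 - <<'E'
from h import *
s=r.observe();T=toolT(s);print(s['ft_force'],s['tcp_pos'],s['finger_gap'])
p,d=imaging.camera("wrist");cv2.imwrite("pics/w5.png",p[:,:,::-1])
Q=topanel(cloud("wrist",d,T=T));dark=p.astype(int).max(-1)<90
for a in np.arange(-.08,.09,.02):
    k=Q[(d>0)&(abs(Q[...,1]-a)<.008)&(abs(Q[...,0])<.016)&(Q[...,2]>.035)&(Q[...,2]<.06)]
    if len(k)>20: print(round(a,2),len(k),'ztop',np.percentile(k[:,2],[50,95]),'x',np.percentile(k[:,0],[3,97]).mean())
k=Q[(d>0)&(abs(Q[...,0]+.02)<.06)&(Q[...,2]>.03)&(Q[...,2]<.07)&dark&(abs(Q[...,1])<.14)];print('y ext',np.percentile(k[:,1],[.5,99.5]))
for c in("wrist","top","scene"):
    if c!="wrist":imaging.camera(c)
    print(c,[(topanel(np.array(a['at']))*1e3,round(a['conf'],2)) for a in landmark_of(c,"bar")])
E
```

```text
time: 14.25
tcp_pos: [0.5327, -0.0074, 0.3341]
tool_rot: [-54.9, 0.2, -170.2]
ft_force: [1.0, -0.1, 0.3]
finger_gap: 0.526
time: 14.65
tcp_pos: [0.5266, 0.0262, 0.3826]
tool_rot: [-54.9, 0.3, -170.1]
ft_force: [0.1, -0.7, -0.4]
finger_gap: 0.525
[ 0.1174 -0.6742 -0.3576] [0.5266 0.0262 0.3826] 0.5245367024034154
-0.08 432 ztop [0.048 0.052] x -0.001713911101261012
-0.06 536 ztop [0.0507 0.0576] x 0.00030401806086016985
-0.04 756 ztop [0.0506 0.0592] x 0.00027846427508035343
-0.02 525 ztop [0.0504 0.0524] x -0.0015414844365285651
0.0 546 ztop [0.0505 0.0524] x -0.001445602865000516
0.02 573 ztop [0.0505 0.0523] x -0.0013643406775084303
0.04 368 ztop [0.0504 0.0531] x -0.002757006985651239
0.06 706 ztop [0.0502 0.0522] x 0.0004983954884676695
0.08 704 ztop [0.0487 0.0508] x -0.005737993408270994
y ext [-0.0923  0.0962]
wrist [(array([-0.9205,  2.0825, 47.6481]), 0.73)]
top [(array([-524.2968, -189.7719,  271.1674]), 0.8), (array([-3.987 ,  2.5026, 41.3719]), 0.65)]
scene [(array([-0.7436,  1.0555, 41.6644]), 0.74)]
```

View pics/w5.png

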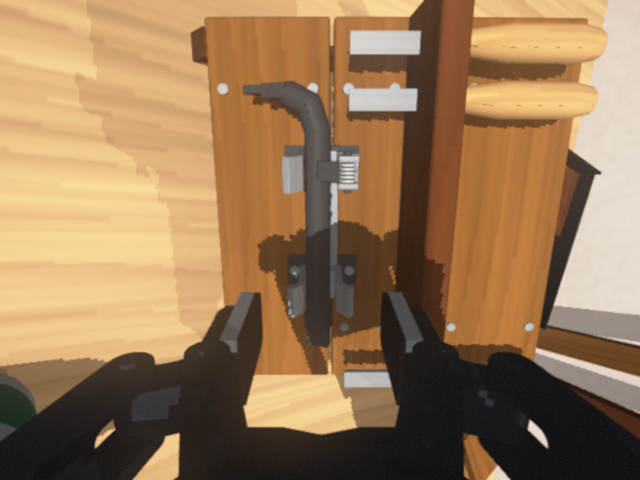

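The picture shows the bar in both forks, at (318,165) and (320,285), with the jaw closed over it at (326,170). The gripper is clear.

```bash
python3 -c "
from cell import r
print(r.close_job())"
```

```text
the job is handed in; nothing more can be done
None
```

The pry bar is seated in the open fork and the spring clip, and I handed the job in at about 15 s of robot time. I don't have the verdict, since the hand-in reports none.

- **Grasp:** The first grip caught the shank above its axis. I reopened, went lower and regripped at mid-shank.
- **Pressing home:** I brought the bar in square to the panel and pressed in 1–2 mm steps. The jaw met the bar at about z = 70 mm. Its side push vanished at about 44 mm, which I took as the snap. The floor stopped the bar at about 42 mm. The force reading at the end was about 17 N, or about 20 N counting the bar's own weight.
- **Last checks, after letting go and backing off:**
  - The wrist picture shows the jaw closed over the bar.
  - By depth the bar is level, with its axis at z ≈ 43 mm, x ≈ -1 to -3 mm along most of the shank, and y within about 1 mm of midway.
  - The force reading is near zero, so the gripper is clear.
- **Disagreements:**
  - The arm's own position gave x = +2 mm, while the cameras gave x from -1 to -4 mm. All are inside the allowed -5 to +7 mm, but the -4 mm reading is close to the edge.
  - The bar detector's z ranged from 41 to 48 mm, also within limits.
- **Not checked:** I did not re-measure the tin, block and brush at the end. The planned path was clear of them, and no collision showed in the force readings.

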